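Hang the tube carrier on the drip rail and slide it to its mark

TASK

Pick up the tube carrier by its orange grip, hook it onto the steel drip rail in line with the blue clip, and slide it along, hook resting on the rail all the way, until its middle is in line with the yellow clip. Leave it hanging there freely and at rest, and do not disturb the bottle, the rotor bucket or the tip box.

Things in the scene. Friction and masses are not known exactly. Their poses are not given: they have to be found in the camera images.
- carrier: Loose aluminium tube carrier, about 0.35 kg, four red-capped tubes fixed in it, standing on the bench, 236 mm tall. Origin: centre of its underside; z up. Rack 70 (x) x 130 (y) x 60 mm, caps up to z = 90. On it a steel strap hook 50 mm wide (y): post at x = -30 to -24, upside-down V over x = 0, lip at x = +24 to +30 with lower end at z = 138. Centre of mass under the peak of the V.
- carrier_seat (a point): Inner peak of the hook's V, at (0, 0, 175) mm in the carrier's frame, same axes; faces at 45 degrees. The mouth, 48 mm high between lip and tube caps, opens to +x: the rail enters it level, then the carrier is let down till the V rests. The V centres itself; the peak is then 8.5 mm above the rail's axis, the carrier's underside 33 mm above the bench.
- carrier_grip (a point): Middle of the orange grip on top of the hook, at (0, 0, 215) mm in the carrier's frame; axes as the carrier's. The grip is an upright block 30 mm (x) x 14 mm (y) from z = 182 to 236 mm; pinch it from above across its 14 mm.
- rail: Fixed stand of the drip rail. Origin on the bench under the middle of the rail; y along the rail, +x away from the robot. Rail: level round steel bar 12 mm thick, 420 mm long, axis 200 mm above the bench. End arms at rail height lead back to posts at x = +80; in front of and below the rail all is free. A white scale bar at x = +80 (6 mm thick, z = 140 to 160) carries two clips.
- rail_mid (a point): Middle of the rail, on its axis, 200 mm above the bench; axes as the stand's (y along the rail).
- blue_clip: Blue clip: fixed upright block 14 x 24 (y) x 65 mm on the scale bar behind the rail, with a blue band on the rail in line with it. Origin: centre of its underside, 130 mm above the bench, 80 mm behind the rail's axis; axes as the stand's, y along the rail. Marks where the carrier is hooked on; near the left or the right end.
- yellow_clip: Yellow clip, just like the blue one, with a yellow band on the rail: the carrier's final place, towards the other end of the rail, 200 to 280 mm from the blue one.
- reagent_bottle: Bystander: capped bottle 66 mm thick, 150 mm tall; origin at the centre of its underside.
- rotor_bucket: Bystander: steel centrifuge bucket 88 mm thick, 100 mm tall; origin at the centre of its underside.
- tip_box: Bystander: pipette tip box 87 x 122 x 65 mm, left of the rail; origin at the centre of its underside.
Not all that is in view belongs to the job. Several things look just like the carrier: the one meant starts farthest to the robot's right.

How it is judged:
On the way, in this order (a step that is already met when the one before it is completed fails the run):
1. the carrier's hook is over the rail, let down on it (within 8 mm of resting) and within 30 mm of being in line with the blue clip (x of carrier_seat in the frame of rail_mid between -0.012 and 0.012 m and z of carrier_seat in the frame of rail_mid between 0 and 0.016 m and y of carrier_seat in the frame of blue_clip between -0.03 and 0.03 m), for 0.2 s.
2. the carrier passes the middle of the rail (within 40 mm) with its hook on the rail (x of carrier_seat in the frame of rail_mid between -0.012 and 0.012 m and z of carrier_seat in the frame of rail_mid between 0 and 0.016 m and y of carrier_seat in the frame of rail_mid between -0.04 and 0.04 m), for 0.1 s.
At the end, for the whole second after the job is handed in: The carrier hangs by its hook on the rail (hook peak resting over the rail, upright within 0.1 rad, long side along the rail within 0.15 rad), its middle within 12 mm of being in line with the yellow clip, at rest; bottle, bucket and tip box upright and within 30 mm of their places (x of carrier_seat in the frame of rail_mid between -0.012 and 0.012 m and z of carrier_seat in the frame of rail_mid between 0 and 0.016 m and z of carrier_seat in the frame of rail_mid below 0.0125 m and contact force between carrier and rail above 1 N and y of carrier_seat in the frame of yellow_clip between -0.012 and 0.012 m and angle between carrier's own z axis and vertical below 0.1 rad and angle between the y axis of carrier and the y axis of rail, either way round below 0.15 rad and linear speed of carrier below 0.02 m/s and distance of each of reagent_bottle, rotor_bucket, tip_box from where it was at the start of the episode below 0.03 m and angle between each of reagent_bottle, rotor_bucket, tip_box's own z axis and vertical below 0.2 rad); the robot touches nothing.
It fails at once if the hook is lifted off the rail (over 13 mm up) on the stretch between the clips (x of carrier_seat in the frame of rail_mid between -0.03 and 0.03 m and y of carrier_seat in the frame of rail_mid between -0.06 and 0.06 m and z of carrier_seat in the frame of rail_mid between 0.022 and 0.12 m).
It fails at once if a bystander is moved by more than 30 mm or tipped (distance of any of reagent_bottle, rotor_bucket, tip_box from where it was at the start of the episode above 0.03 m or angle between any of reagent_bottle, rotor_bucket, tip_box's own z axis and vertical above 0.2 rad).
It also fails if it takes over 56 s, if anything falls off the work surface, if the arm or the gripper's body presses on something with over 40 N, if the wrist force passes 120 N, or if a joint passes its speed limit or range.

ROBOT

A 6-joint arm with a two-finger parallel gripper is mounted at the origin on the work surface. World frame = base frame: x ahead of the robot, y to its left, z up, the work surface at z = 0. Lengths are in m, angles in rad, forces in N, time in s.
With the tool pointing down it reaches from about 0.225 to 0.875 m from the base axis. Payload 3.4 kg.
Tool frame: the origin (TCP) lies at the very end of the fingers, on their centre line; the grasp point (between the pads) lies 19 mm behind it; z points along the fingers, y is the line along which they close (so a half turn about z gives the same grasp; the last joint's range is limited). The gripper opens to 85 mm and grips with 20 to 120 N. Pads are 22 mm wide; open, the fingers measure 114 mm over their backs; the gripper's body (76 mm by 85 mm) begins 54 mm behind the grasp point. The pads swing forward as they close: fully open they stand 13 mm farther back than shut.
Start: joints at [-1.244, 0.276, 1.505, -0, 1.361, -0.121], TCP at [0.249, -0.518, 0.231] pointing down, gripper open.
Joint ranges: [-2.89, 2.89], [-0.75, 2.08], [0.22, 2.7], [-1.18, 4.32], [0.11, 2.71], [-2.7, 2.7]. Speed limits (rad/s): [2.57, 2.57, 3.14, 3.14, 3.14, 3.14].

INTERFACE

Orientations are given as a unit quaternion [w, x, y, z].
In Python, from rig import manip, get_image, camera_info gives the robot as it stands. The module is installed in compiled form; this text tells all that it offers.
- The arm moves only by the shell command python3 -m crank 'ROWS' [FORCE]. ROWS is a JSON object of lists of equal length, an entry for each row: "translation": the shift along the tool's x, y, z in mm, a list of three; "roll": the turn about the tool's z in rad; "fingers": the opening, from 0 (shut) to 1 (fully open). A call has 1 to 8 rows; each row shifts and turns the commanded pose from where the row before left it, along the tool's axes as they then stand; what a row does not reach is not made up. A row lasts 1/10 s, in which the tool goes at most 50 mm and 8.59 degrees, less where a joint would pass 70% of its speed; a pose out of reach is approached as far as the arm can. A call is refused whole if a number of a shift passes 50 or a number of a turn 0.15, either way. A call with a gripper value outside its range is refused whole. The fingers move at their own pace and stop on an object; FORCE is the grip in N (left out, the last holds). Time passes only in rows, so rows that do not move let the fingers close. It gives the time, the measured TCP pose, the force, the opening and the grip force at its end, in the units of the state.
- manip.get_state(): the state, without advancing time (a new reading comes with each control period).
- get_image(name): name is "side" or "top"; returns the picture (420x560x3 uint8, blue, green, red); there is no depth.
- camera_info(name): a dict with "mtx" (3x3 intrinsics, pixels), "rvec" (rotation vector, rad) and "tvec" (3), from world to camera coordinates, as OpenCV has them. Camera axes: x right, y down, z forward; pixel columns grow to the right and rows downward; lengths in m; the calibration is good to about 2 mm. A picture is of the moment at which its call begins. camera_info takes no time and is no camera call.
- manip.sign_off(): hands the job in; it is judged then, once.
The state is a dict: "clock": time; "qpos": joint angles; "qd": joint speeds; "effort": joint torques, N m; "position": TCP position; "ee_rot": TCP orientation; "contact_force": force on the tool from outside, world axes, zero at the start; "moment": the same for the moment, N m; "width": finger opening in m; "gripper_force": force on a finger pad.
Only numpy, scipy, OpenCV 4.12 (cv2) and the standard library are available. Lean on these libraries where they do the work, as an engineer would, in place of code of your own. Each camera call takes 0.05 s, during which the arm holds its last target. There are 200 camera calls.

## Working session

There is one attempt and no reset: what is moved stays moved. The work goes in short steps, Python scripts to look and compute and a shell command to move; the robot and the scene stay as the last step left them, time stands still between calls to the robot, and variables do not carry over. Pictures are saved under pics/ and viewed, at most 13 in all, crops included, and the job is handed in when it is done.

```bash
mkdir -p pics
python3 - <<'E'
from rig import manip,get_image,camera_info
import cv2
for n in("top","side"):
    cv2.imwrite(f"pics/{n}0.png",get_image(n)); c=camera_info(n); print(n,c)
print(manip.get_state())
E
```

```text
top {'mtx': array([[490.5296092 ,   0.        , 284.1486453 ],
       [  0.        , 490.5296092 , 206.95394772],
       [  0.        ,   0.        ,   1.        ]]), 'rvec': array([ 2.17421219, -2.19472391,  0.08150076]), 'tvec': array([0.08848186, 0.51161853, 1.13118571])}
side {'mtx': array([[430.90325987,   0.        , 286.68037526],
       [  0.        , 430.90325987, 209.41237746],
       [  0.        ,   0.        ,   1.        ]]), 'rvec': array([ 0.78656708, -2.53468325,  1.18527314]), 'tvec': array([0.47355198, 0.28215238, 0.96930699])}
{'clock': 0.1, 'qpos': array([-1.24398383e+00,  2.76544407e-01,  1.50601811e+00,  6.88583084e-06,
        1.36071381e+00, -1.21000485e-01]), 'qd': array([ 6.33631443e-04, -1.01248533e-03, -2.35649431e-03, -9.81646321e-05,
       -4.70199103e-05,  3.78397023e-04]), 'effort': array([ 1.18359676e-03, -4.17699194e+01, -2.46404868e+01, -7.53507175e-05,
        5.86877373e-03, -1.20440558e-05]), 'position': array([ 0.24881425, -0.5178466 ,  0.23051439]), 'ee_rot': array([-8.37731550e-04,  9.75037307e-01,  2.22039502e-01, -8.31286875e-05]), 'contact_force': array([-0.38266807,  0.68427475,  0.26976792]), 'moment': array([ 0.03684627, -0.06390342, -0.02603302]), 'gripper_force': 0.0, 'width': 0.08548348324739798}
```

View pics/top0.png

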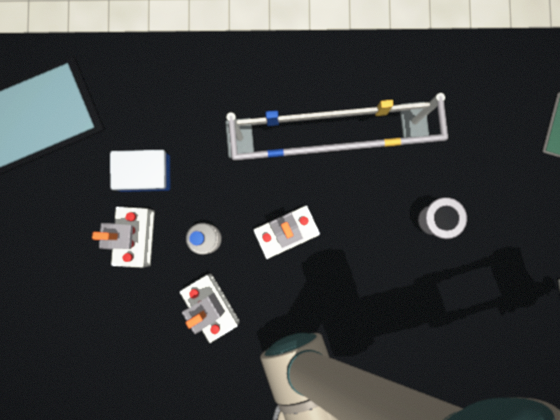

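View pics/side0.png

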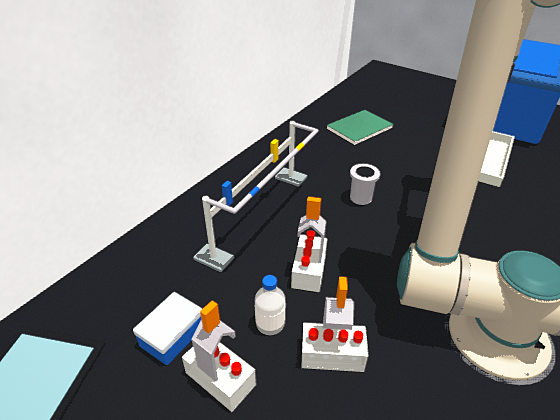

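The top view shows three look-alike carriers: A at (287,231), B at (208,308) and C at (132,238). Image right is the robot's right, so A fits. The rail runs (235,155)–(445,137), with the blue band at (275,153) and the yellow one at (392,142). The side view shows the same three, with A at (310,245). I'll confirm A and its mouth direction in a crop.

```bash
cat > h.py <<'E'
import numpy as np,cv2
from rig import manip,get_image,camera_info
def proj(n,P):
    c=camera_info(n); return cv2.projectPoints(np.float64(P).reshape(-1,1,3),c["rvec"],c["tvec"],c["mtx"],None)[0].reshape(-1,2)
def ray(n,uv,z):
    c=camera_info(n);R=cv2.Rodrigues(c["rvec"])[0];C=-R.T@c["tvec"]
    d=R.T@np.linalg.inv(c["mtx"])@np.array([uv[0],uv[1],1.]);return C+d*(z-C[2])/d[2]
def blobs(im,lo,hi,amin=6):
    m=cv2.inRange(cv2.cvtColor(im,cv2.COLOR_BGR2HSV),lo,hi)
    n,_,s,c=cv2.connectedComponentsWithStats(m);return [(c[i].round(1).tolist(),s[i].tolist()) for i in range(1,n) if s[i][4]>=amin]
RNG=dict(red=((0,180,90),(5,255,255)),orange=((8,170,120),(16,255,255)),yellow=((20,120,100),(30,255,255)),blue=((105,150,80),(120,255,255)))
E
python3 - <<'E'
from h import *
t=cv2.imread("pics/top0.png");s=cv2.imread("pics/side0.png")
for n,im in(("top",t),("side",s)):
    for k,v in RNG.items(): print(n,k,blobs(im,*v))
a=cv2.resize(t[190:270,240:340],(400,320),interpolation=2);b=cv2.resize(s[190:300,270:350],(int(80*320/110),320),interpolation=2)
cv2.imwrite("pics/c1.png",np.hstack([a,b]))
E
```

```text
top red [([130.3, 216.5], [127, 214, 8, 6, 33]), ([127.1, 256.7], [124, 254, 8, 7, 27]), ([194.2, 294.7], [191, 292, 7, 5, 12])]
top orange [([95.3, 233.0], [92, 232, 8, 4, 19]), ([111.1, 236.0], [107, 234, 10, 5, 46]), ([95.7, 238.4], [92, 238, 8, 2, 13]), ([199.8, 315.3], [192, 312, 13, 7, 29]), ([187.1, 324.9], [186, 322, 4, 6, 9])]
top yellow [([384.5, 106.5], [376, 99, 18, 17, 192]), ([392.1, 141.6], [385, 138, 16, 9, 113])]
top blue [([271.8, 116.7], [265, 110, 14, 15, 162]), ([275.2, 152.6], [268, 149, 15, 9, 105]), ([167.9, 172.6], [165, 155, 5, 35, 105]), ([196.4, 237.8], [190, 232, 13, 12, 122])]
side red [([307.7, 247.8], [301, 230, 14, 36, 255]), ([313.0, 333.8], [309, 328, 9, 13, 99]), ([327.9, 334.7], [323, 329, 10, 13, 100]), ([342.8, 335.6], [338, 330, 10, 12, 96]), ([357.8, 336.5], [353, 331, 10, 12, 98]), ([216.4, 352.0], [214, 347, 5, 10, 29]), ([224.4, 359.0], [220, 353, 10, 13, 114]), ([235.9, 368.2], [231, 362, 11, 14, 113])]
side orange [([312.9, 209.6], [306, 198, 16, 22, 244]), ([340.8, 296.2], [336, 281, 12, 27, 182]), ([207.5, 303.5], [205, 301, 6, 6, 6]), ([210.5, 319.1], [200, 302, 20, 31, 330])]
side yellow [([274.3, 149.4], [270, 139, 9, 24, 155]), ([299.9, 145.9], [296, 142, 8, 9, 39]), ([313.4, 198.9], [307, 197, 13, 5, 43]), ([342.8, 283.0], [339, 277, 8, 13, 82]), ([208.4, 307.3], [201, 301, 16, 14, 95])]
side blue [([530.7, 91.9], [493, 39, 67, 105, 4774]), ([227.2, 191.9], [222, 180, 11, 26, 192]), ([254.1, 190.4], [249, 186, 11, 10, 55]), ([269.1, 282.0], [262, 275, 15, 15, 188]), ([170.6, 345.6], [136, 317, 65, 48, 677])]
```

View pics/c1.png

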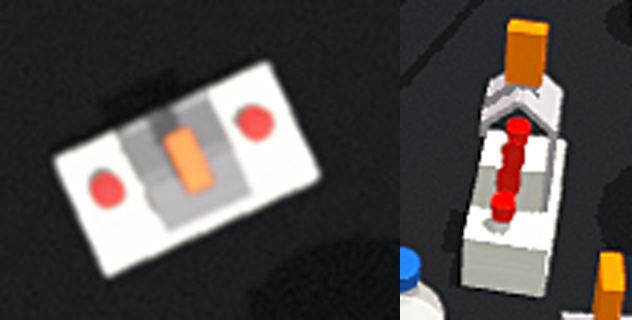

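The crop confirms A: caps at (266.8,237) and (303.8,220.8), grip at about (287,230). In the side view the post is on the robot side and the lip faces the rail, so the mouth already points at the rail.

Run:
```python
from h import *
from scipy.spatial.transform import Rotation as Ro
from scipy.optimize import least_squares
a=ray("top",(266.8,237),.088);b=ray("top",(303.8,220.8),.088)
m=(a+b)/2;d=a-b;print("caps",a,b,"mid",m,"yaw(y axis)",np.arctan2(-d[0],d[1]))
gt=ray("top",(287.3,230.2),.236);print("gripTop(top-face approx)",gt)
# grip via stereo centroid (side centroid orange whole incl top)
print("side grip @.21",ray("side",(313,208),.212))
for k,t,s in(("blue",(275.2,152.6),(254.1,190.4)),("yellow",(392.1,141.6),(299.9,145.9))):
    print(k,ray("top",t,.204),ray("side",s,.202))
for k,t,s in(("blueclip",(271.8,116.7),(227.2,191.9)),("yelclip",(384.5,106.5),(274.3,149.4))):
    print(k,ray("top",t,.19),ray("side",s,.165))
print("bottle cap",ray("top",(197,238),.148),"bucket",ray("top",(446,218),.1))
s=manip.get_state();R=Ro.from_quat(np.roll(s["ee_rot"],-1)).as_matrix();print(R.round(3))
```

```text
caps [0.44162462 0.12243801 0.088     ] [0.4764075  0.04086359 0.088     ] mid [0.45901606 0.0816508  0.088     ] yaw(y axis) 0.4030511912657082
gripTop(top-face approx) [0.45224252 0.07843645 0.236     ]
side grip @.21 [0.44886941 0.08162613 0.212     ]
blue [0.60696549 0.10065874 0.204     ] [0.60457236 0.09620252 0.202     ]
yellow [ 0.62689128 -0.13161187  0.204     ] [ 0.62358241 -0.13617182  0.202     ]
blueclip [0.68300506 0.10716244 0.19      ] [0.68636745 0.10267746 0.165     ]
yelclip [ 0.70189702 -0.12121825  0.19      ] [ 0.70481271 -0.12845319  0.165     ]
bottle cap [0.44015923 0.26487911 0.148     ] bucket [ 0.47906005 -0.26802916  0.1       ]
[[ 0.901  0.433 -0.001]
 [ 0.433 -0.901  0.002]
 [ 0.    -0.002 -1.   ]]
```

```bash
python3 -m crank '{"translation":[[20,-20,-20],[31,-32,-10],[31,-32,-10],[31,-32,-10],[31,-32,-10],[31,-32,-10],[31,-32,0],[31,-32,0]],"roll":[0,0,0,0.045,0,0,0,0],"fingers":[1,1,1,1,1,1,1,1]}' 40; python3 -m crank '{"translation":[[31,-32,0],[31,-32,0],[31,-32,0],[31,-32,0],[31,-32,0],[31,-32,0],[20,-20,0],[0,0,0]],"roll":[0,0,0,0,0,0,0,0],"fingers":[1,1,1,1,1,1,1,1]}'
cat > err.py <<'E'
import sys
from h import *
from scipy.spatial.transform import Rotation as Ro
def err(x,y,z,yaw):
    s=manip.get_state();R=Ro.from_quat(np.roll(s["ee_rot"],-1)).as_matrix()
    print("pos",s["position"].round(4),"yaw",np.arctan2(R[1,0],R[0,0]).round(4),"F",s["contact_force"].round(1),"w",s["width"],"t",s["clock"])
    print("tool shift mm",(1000*R.T@(np.array([x,y,z])-s["position"])).round(1),"roll",round(np.arctan2(R[1,0],R[0,0])-yaw,4))
if __name__=="__main__": err(*map(float,sys.argv[1:]))
E
python3 err.py .453 .080 .196 .403
python3 - <<'E'
from h import *
t=get_image("top");s=get_image("side");cv2.imwrite("pics/t1.png",t);cv2.imwrite("pics/s1.png",s)
cv2.imwrite("pics/c2.png",np.hstack([cv2.resize(t,(400,300)),cv2.resize(s[120:320,220:420],(300,300))]))
E
```

```text
clock: 0.9
position: [0.3647, -0.1968, 0.3015]
ee_rot: [0.0, 0.98, 0.2, 0.0]
contact_force: [0.4, -0.6, 0.1]
width: 0.0855
gripper_force: 0.0
clock: 1.7
position: [0.4717, 0.0805, 0.3006]
ee_rot: [-0.001, 0.979, 0.202, -0.0]
contact_force: [0.3, 0.2, -0.4]
width: 0.0851
gripper_force: 0.0
pos [0.4717 0.0805 0.3006] yaw 0.4075 F [ 0.3  0.2 -0.4] w 0.08511520586069438 t 1.7
tool shift mm [-17.3  -6.8 104.6] roll 0.0045
```

View pics/c2.png

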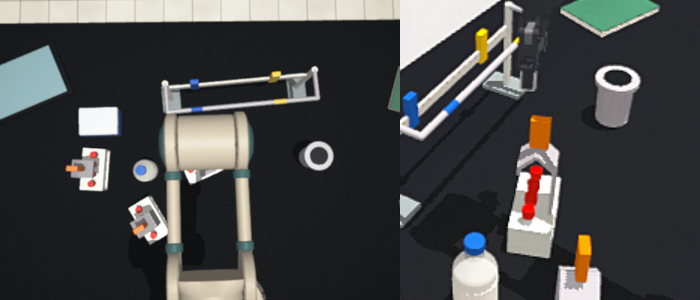

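The picture shows the arm over carrier A with nothing hidden to its right. The gripper hangs above the grip at crop (541,130). Going down to grasp.

```bash
python3 -m crank '{"translation":[[-17,-7,0],[0,0,20],[0,0,25],[0,0,25],[0,0,20],[0,0,14],[0,0,0]],"roll":[0.004,0,0,0,0,0,0],"fingers":[1,1,1,1,1,1,1]}' 40; python3 err.py .453 .080 .196 .403;  python3 - <<'E'
from h import *
s=get_image("side");cv2.imwrite("pics/c3.png",cv2.resize(s[150:310,240:400],(600,600),interpolation=2))
print(proj("side",manip.get_state()["position"]))
E
```

```text
clock: 2.5
position: [0.4504, 0.0757, 0.1955]
ee_rot: [-0.0, 0.98, 0.197, -0.002]
contact_force: [-0.6, 0.0, 0.5]
width: 0.0855
gripper_force: 0.0
pos [0.4504 0.0757 0.1955] yaw 0.3968 F [-0.6  0.   0.5] w 0.0855153938977322 t 2.5
tool shift mm [ 4.1 -3.  -0.6] roll -0.0062
[[312.9592378  211.37759339]]
```

View pics/c3.png

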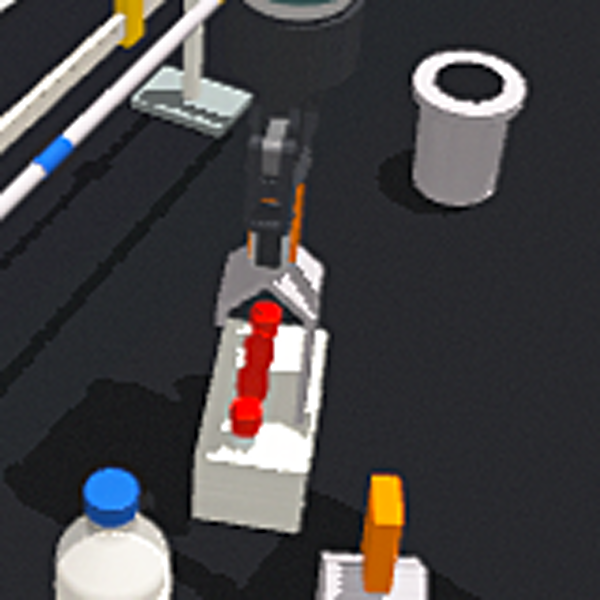

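The fingers straddle the orange grip, at about (275,200) in the crop. Closing and lifting a little.

```bash
python3 -m crank '{"translation":[[2,0,0],[0,0,0],[0,0,0],[0,0,0],[0,0,0],[0,0,0],[0,0,0],[0,0,0]],"roll":[0,0,0,0,0,0,0,0],"fingers":[0,0,0,0,0,0,0,0]}' 60; python3 -m crank '{"translation":[[0,0,-8],[0,0,-15],[0,0,-15],[0,0,-12],[0,0,0]],"roll":[0,0,0,0,0],"fingers":[0,0,0,0,0]}'; python3 err.py .453 .080 .245 .403;  python3 - <<'E'
from h import *
s=get_image("side");t=get_image("top");cv2.imwrite("pics/c4.png",np.hstack([cv2.resize(s[130:310,240:400],(533,600),interpolation=2)]))
E
```

```text
clock: 3.35
position: [0.4545, 0.0781, 0.1974]
ee_rot: [-0.0, 0.98, 0.198, 0.0]
contact_force: [-0.8, 1.8, 0.2]
width: 0.0131
gripper_force: 61.2
clock: 3.85
position: [0.4553, 0.0777, 0.2488]
ee_rot: [0.0, 0.98, 0.198, 0.002]
contact_force: [-0.4, -0.4, -4.6]
width: 0.0133
gripper_force: 60.5
pos [0.4553 0.0777 0.2488] yaw 0.3987 F [-0.4 -0.4 -4.6] w 0.013257996475173344 t 3.85
tool shift mm [-1.3 -3.   3.8] roll -0.0043
```

View pics/c4.png

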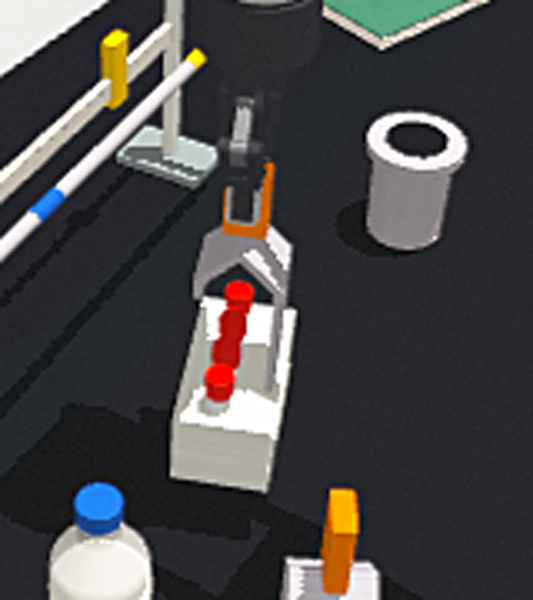

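The carrier is lifted 51 mm, upright, with the grip centred in the pads. Next, raise it to mouth height in front of the blue clip and turn it in line with the rail.

```bash
python3 -m crank '{"translation":[[10,2,-8],[25,5,-10],[25,6,-10],[20,5,-6],[0,0,0],[0,0,0],[0,0,0],[0,0,0]],"roll":[0,0,0,0,0.1,0.12,0.096,0],"fingers":[0,0,0,0,0,0,0,0]}'; python3 err.py .536 .093 .283 .083;  python3 - <<'E'
from h import *
s=get_image("side");t=get_image("top");cv2.imwrite("pics/c5.png",np.hstack([cv2.resize(s[100:300,220:400],(400,444),interpolation=2),cv2.resize(t[80:280,200:380],(400,444),interpolation=2)]))
E
```

```text
clock: 4.75
position: [0.5345, 0.0922, 0.2799]
ee_rot: [0.0, 0.999, 0.041, -0.001]
contact_force: [-1.2, 0.2, -3.4]
width: 0.0137
gripper_force: 60.5
pos [0.5345 0.0922 0.2799] yaw 0.083 F [-1.2  0.2 -3.4] w 0.013656776687134314 t 4.75
tool shift mm [ 1.6 -0.6 -3.1] roll -0.0
```

View pics/c5.png

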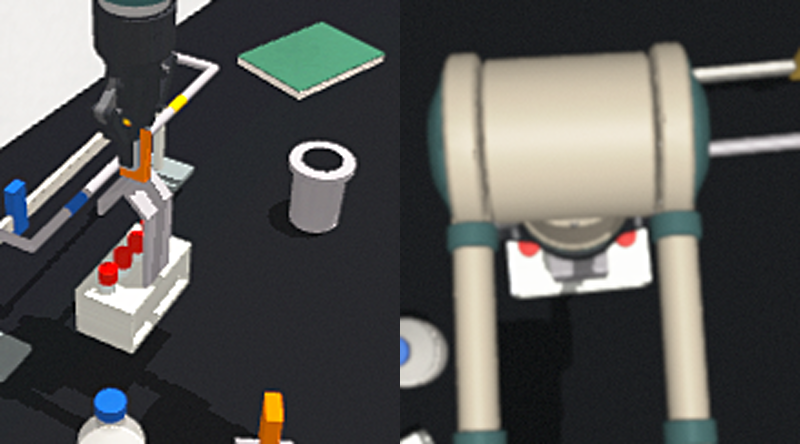

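The carrier is aligned in front of the blue band, mouth facing the rail. I'll check the cap midpoint against the TCP, then enter level.

```bash
python3 - <<'E'
from h import *
a=ray("top",(257.6,191.2),.171);b=ray("top",(302.2,187.1),.171);d=a-b;print((a+b)/2,np.arctan2(-d[0],d[1]))
E
python3 -m crank '{"translation":[[5,0,-3],[12,0,0],[15,0,0],[15,0,0],[12,0,0],[8,0,0],[4,0,0],[0,0,0]],"roll":[0,0,0,0,0,0,0,0],"fingers":[0,0,0,0,0,0,0,0]}'; python3 err.py .6055 .0985 .230 .083;  python3 - <<'E'
from h import *
s=get_image("side");cv2.imwrite("pics/c6.png",cv2.resize(s[100:280,200:360],(533,600),interpolation=2))
E
```

```text
[0.53769507 0.09219674 0.171     ] 0.0828330138791859
clock: 5.65
position: [0.6062, 0.0982, 0.284]
ee_rot: [0.0, 0.999, 0.041, -0.0]
contact_force: [-1.0, 1.0, -5.1]
width: 0.0131
gripper_force: 60.4
pos [0.6062 0.0982 0.284 ] yaw 0.0828 F [-1.   1.  -5.1] w 0.013132335098392815 t 5.65
tool shift mm [-0.7 -0.4 54. ] roll -0.0002
```

View pics/c6.png

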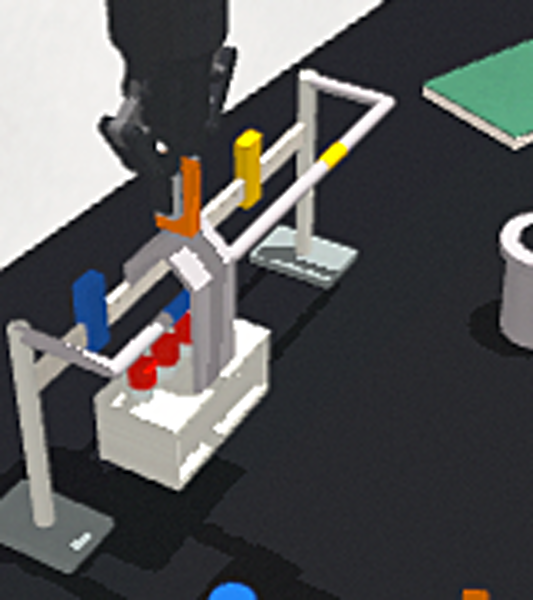

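The rail is inside the hook's mouth, with the blue band at (178,305) in the crop directly under the hook. Lowering onto the rail.

```bash
python3 -m crank '{"translation":[[-3,0,5],[0,0,12],[0,0,12],[0,0,10],[0,0,6],[0,0,3],[0,0,0]],"roll":[0,0,0,0,0,0,0],"fingers":[0,0,0,0,0,0,0]}'; python3 -m crank '{"translation":[[0,0,2],[0,0,2],[0,0,0]],"roll":[0,0,0],"fingers":[0,0,0]}';python3 err.py .6055 .0985 .230 .083
```

```text
clock: 6.4
position: [0.6029, 0.0979, 0.2359]
ee_rot: [0.0, 0.999, 0.041, -0.0]
contact_force: [0.1, 0.2, -3.3]
width: 0.0133
gripper_force: 60.5
clock: 6.7
position: [0.6046, 0.0981, 0.2336]
ee_rot: [-0.0, 0.999, 0.041, 0.003]
contact_force: [2.5, 0.2, 0.3]
width: 0.0132
gripper_force: 61.2
pos [0.6046 0.0981 0.2336] yaw 0.0828 F [2.5 0.2 0.3] w 0.013249230300526644 t 6.7
tool shift mm [ 0.9 -0.4  3.6] roll -0.0002
```

```bash
python3 -m crank '{"translation":[[2,0,1],[0,0,1],[0,0,0]],"roll":[0,0,0],"fingers":[0,0,0]}';python3 -m crank '{"translation":[[0,0,1],[0,0,0.5],[0,0,0]],"roll":[0,0,0],"fingers":[0,0,0]}';python3 err.py .6055 .0985 .230 .083
```

```text
clock: 7.0
position: [0.6066, 0.0982, 0.2316]
ee_rot: [-0.0, 0.999, 0.041, 0.002]
contact_force: [4.7, -0.1, 4.5]
width: 0.0133
gripper_force: 61.7
clock: 7.3
position: [0.6071, 0.0982, 0.231]
ee_rot: [-0.0, 0.999, 0.041, 0.003]
contact_force: [3.9, -0.4, 7.9]
width: 0.0134
gripper_force: 62.1
pos [0.6071 0.0982 0.231 ] yaw 0.0828 F [ 3.9 -0.4  7.9] w 0.013365006165904006 t 7.3
tool shift mm [-1.6 -0.4  1. ] roll -0.0002
```

```bash
python3 -m crank '{"translation":[[1.5,0,0],[0,4,0],[0,6,0],[0,8,0],[0,8,0],[0,6,0],[0,0,0]],"roll":[0,0,0,0,0,0,0],"fingers":[0,0,0,0,0,0,0]}';python3 err.py .6246 -.133 .231 .083
```

```text
clock: 8.0
position: [0.61, 0.0693, 0.2307]
ee_rot: [-0.003, 0.999, 0.041, 0.002]
contact_force: [2.6, 6.6, 8.1]
width: 0.0129
gripper_force: 62.1
pos [0.61   0.0693 0.2307] yaw 0.0827 F [2.6 6.6 8.1] w 0.012919229061346812 t 8.0
tool shift mm [ -2.2 202.8  -1.5] roll -0.0003
```

```bash
python3 -m crank '{"translation":[[0.5,6,-0.7],[0,10,0],[0,10,0],[0,10,0],[0,10,0],[0,10,0],[0,8,0],[0,4,0]],"roll":[0,0,0,0,0,0,0,0],"fingers":[0,0,0,0,0,0,0,0]}';python3 err.py .6246 -.133 .231 .083
```

```text
clock: 8.8
position: [0.6157, 0.0019, 0.2308]
ee_rot: [-0.004, 0.999, 0.041, 0.001]
contact_force: [1.8, 8.5, 6.1]
width: 0.0131
gripper_force: 61.9
pos [0.6157 0.0019 0.2308] yaw 0.0828 F [1.8 8.5 6.1] w 0.013116930166660731 t 8.8
tool shift mm [ -2.3 135.2  -1.1] roll -0.0002
```

```bash
python3 -m crank '{"translation":[[0.5,4,-0.8],[0,8,0],[0,8,0],[0,8,0],[0,8,0],[0,8,0],[0,8,0],[0,6,0]],"roll":[0,0,0,0,0,0,0,0],"fingers":[0,0,0,0,0,0,0,0]}';python3 err.py .6246 -.133 .231 .083
python3 - <<'E'
from h import *
s=get_image("side");cv2.imwrite("pics/c7.png",cv2.resize(s[90:270,200:360],(533,600),interpolation=2))
E
```

```text
clock: 9.6
position: [0.6207, -0.0562, 0.2308]
ee_rot: [-0.003, 0.999, 0.042, 0.001]
contact_force: [2.9, 6.7, 5.1]
width: 0.0133
gripper_force: 61.6
pos [ 0.6207 -0.0562  0.2308] yaw 0.0832 F [2.9 6.7 5.1] w 0.013314042963114486 t 9.6
tool shift mm [-2.5 76.8 -0.7] roll 0.0002
```

View pics/c7.png

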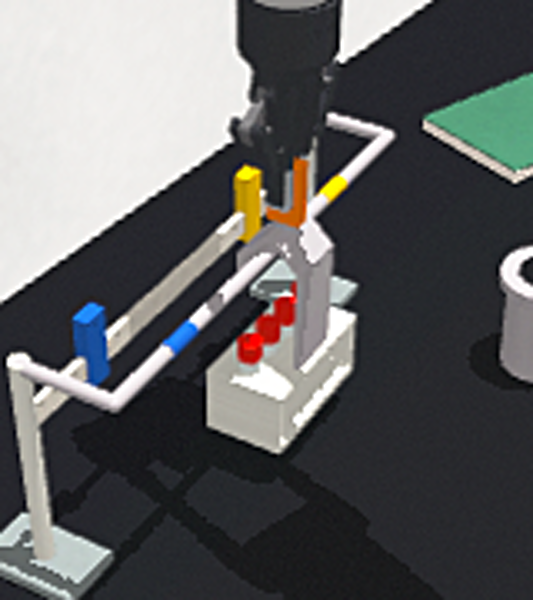

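The hook is seated on the rail at crop (275,240), nearly halfway between the bands. Continuing to slide.

```bash
python3 -m crank '{"translation":[[0.5,4,-0.5],[0,8,0],[0,10,0],[0,10,0],[0,10,0],[0,10,0],[0,8,0],[0,5,0]],"roll":[0,0,0,0,0,0,0,0],"fingers":[0,0,0,0,0,0,0,0]}';python3 -m crank '{"translation":[[0,6,0],[0,4,0],[0,2,0],[0,0,0]],"roll":[0,0,0,0],"fingers":[0,0,0,0]}';python3 err.py .6246 -.133 .231 .083
python3 - <<'E'
from h import *
s=get_image("side");t=get_image("top");cv2.imwrite("pics/t8.png",t);cv2.imwrite("pics/s8.png",s)
print("red side",blobs(s,*RNG["red"]),"top",blobs(t,*RNG["red"]))
cv2.imwrite("pics/c8.png",np.hstack([cv2.resize(s[80:220,220:360],(400,400),interpolation=2),cv2.resize(t[80:220,320:460],(400,400),interpolation=2)]))
E
```

```text
clock: 10.45
position: [0.6263, -0.1213, 0.2308]
ee_rot: [-0.003, 0.999, 0.041, 0.0]
contact_force: [2.3, 4.9, 3.3]
width: 0.0134
gripper_force: 61.5
clock: 10.85
position: [0.6273, -0.1332, 0.2308]
ee_rot: [-0.003, 0.999, 0.042, 0.0]
contact_force: [2.8, 4.8, 2.8]
width: 0.0132
gripper_force: 61.6
pos [ 0.6273 -0.1332  0.2308] yaw 0.0831 F [2.8 4.8 2.8] w 0.013227242551935836 t 10.85
tool shift mm [-2.6 -0.4 -0.2] roll 0.0001
red side [([294.0, 173.6], [286, 161, 16, 23, 144]), ([313.0, 333.8], [309, 328, 9, 13, 99]), ([327.9, 334.6], [324, 329, 9, 13, 98]), ([342.8, 335.6], [338, 330, 10, 12, 96]), ([357.8, 336.4], [353, 330, 10, 13, 99]), ([216.4, 352.0], [214, 347, 5, 10, 29]), ([224.5, 358.9], [220, 353, 10, 13, 115]), ([235.8, 368.2], [231, 362, 10, 14, 112])] top [([375.5, 149.3], [373, 148, 6, 4, 16]), ([130.3, 216.5], [127, 214, 8, 6, 34]), ([127.0, 256.6], [124, 254, 8, 7, 24]), ([193.6, 295.4], [192, 295, 5, 2, 8])]
```

View pics/c8.png

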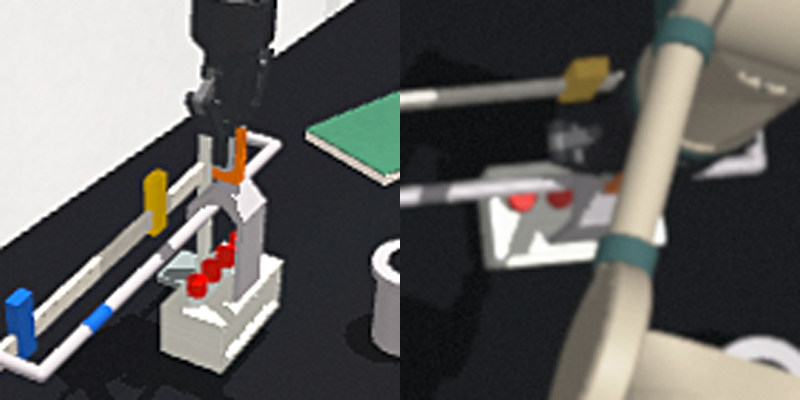

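The carrier hangs at the yellow place with its hook covering the yellow band. The TCP is on target, so I'll release and back straight up.

```bash
python3 -m crank '{"translation":[[0,0,0],[0,0,0],[0,0,0],[0,0,0],[0,0,0],[0,0,0]],"roll":[0,0,0,0,0,0],"fingers":[0.3,0.4,0.5,0.6,0.6,0.6]}' 20;python3 -m crank '{"translation":[[0,0,-10],[0,0,-20],[0,0,-30],[0,0,-30],[0,0,-30],[0,0,-30],[0,0,-20],[0,0,0]],"roll":[0,0,0,0,0,0,0,0],"fingers":[0.6,0.6,0.6,0.6,0.6,0.6,0.6,0.6]}'; python3 -m crank '{"translation":[[-30,0,0],[-45,0,0],[-45,0,0],[-45,0,0],[-45,0,0],[-30,0,0],[0,0,0],[0,0,0]],"roll":[0,0,0,0,0,0,0,0],"fingers":[0.6,0.6,0.6,0.6,0.6,0.6,0.6,0.6]}'
python3 - <<'E'
from h import *
s=get_image("side");t=get_image("top");cv2.imwrite("pics/t9.png",t)
for k in("red","orange","yellow"):print(k,"top",blobs(t,*RNG[k]),"side",[b for b in blobs(s,*RNG[k]) if b[0][1]<250])
cv2.imwrite("pics/c9.png",np.hstack([cv2.resize(s[80:220,220:360],(400,400),interpolation=2),cv2.resize(t[80:220,320:460],(400,400),interpolation=2)]))
E
```

```text
clock: 11.55
position: [0.6271, -0.136, 0.2307]
ee_rot: [0.0, 0.999, 0.041, -0.0]
contact_force: [0.9, 0.4, -0.3]
width: 0.0513
gripper_force: 0.0
clock: 12.35
position: [0.6282, -0.1362, 0.4052]
ee_rot: [0.001, 0.999, 0.041, 0.004]
contact_force: [-0.2, -0.2, -0.0]
width: 0.0512
gripper_force: 0.0
clock: 13.15
position: [0.3877, -0.1555, 0.4005]
ee_rot: [0.0, 0.999, 0.041, 0.0]
contact_force: [1.1, 0.5, 0.3]
width: 0.0513
gripper_force: 0.0
red top [([375.8, 149.2], [373, 148, 6, 4, 18]), ([130.3, 216.5], [127, 214, 8, 6, 31]), ([127.2, 256.7], [124, 254, 8, 7, 28]), ([192.8, 295.1], [191, 293, 6, 4, 12]), ([214.5, 329.0], [212, 326, 7, 7, 31])] side [([293.8, 174.0], [286, 161, 16, 23, 138])]
orange top [([395.8, 137.8], [392, 126, 11, 21, 100]), ([95.2, 232.9], [92, 232, 8, 4, 19]), ([111.2, 236.0], [107, 234, 10, 5, 47]), ([95.7, 238.3], [92, 237, 8, 3, 13]), ([201.0, 315.0], [197, 313, 8, 6, 26]), ([187.3, 325.1], [186, 322, 4, 7, 9])] side [([299.7, 134.6], [294, 125, 12, 20, 191])]
yellow top [([384.5, 106.6], [376, 99, 18, 17, 193])] side [([299.8, 124.5], [295, 123, 10, 4, 22]), ([274.3, 149.4], [270, 139, 9, 24, 156])]
```

View pics/c9.png

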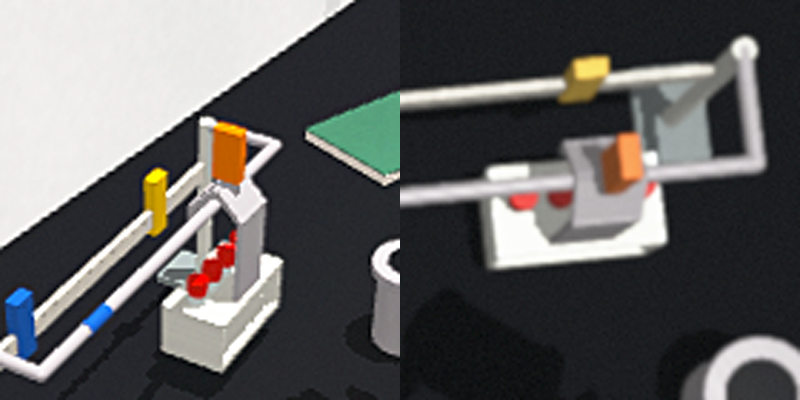

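Released, and the carrier hangs upright on the rail. I'll fit its position along the rail against the yellow marks.

Run:
```python
from h import *
from scipy.optimize import least_squares
yaw=.083;X=np.array([np.cos(yaw),np.sin(yaw),0]);Y=np.array([-np.sin(yaw),np.cos(yaw),0]);Z=np.array([0,0,1])
def cen(n,o,sx,sy,z0,z1):
    P=[o+a*sx/2*X+b*sy/2*Y+z*Z for a in(-1,1) for b in(-1,1) for z in(z0,z1)]
    m=cv2.moments(cv2.convexHull(proj(n,P).astype(np.float32)));return np.array([m["m10"],m["m01"]])/m["m00"]
def com(L):
    A=np.array([b[1][4] for b in L]);return (np.array([b[0] for b in L])*A[:,None]).sum(0)/A.sum()
t=get_image("top");s=get_image("side")
def box(im,l,h,x0,x1,y0,y1):
    m=np.zeros_like(im);m[y0:y1,x0:x1]=im[y0:y1,x0:x1];M=cv2.moments(cv2.inRange(cv2.cvtColor(m,cv2.COLOR_BGR2HSV),l,h),True);return np.array([M["m10"],M["m01"]])/M["m00"]
og=((6,120,70),(30,255,255))
def solve(obs,sx,sy,z0,z1):
    return {n:least_squares(lambda q:cen(n,np.array([q[0],q[1],0]),sx,sy,z0,z1)-o,[.62,-.13],x_scale=.01,diff_step=1e-3).x for n,o in obs.items()}
g=solve({"top":box(t,*og,385,415,115,150),"side":box(s,*og,285,312,115,150)},.03,.014,.215,.269)
c=solve({"top":box(t,*og,370,400,95,117),"side":box(s,*og,266,283,135,168)},.014,.024,.13,.195)
for n in g: print(n,"grip",g[n],"clip",c[n],"along",1e3*(g[n]-c[n])@Y[:2],"back",1e3*(g[n]-c[n])@X[:2])
```

```text
top grip [ 0.62858587 -0.13303875] clip [ 0.70872336 -0.12618198] along -0.18939051537636775 back -80.43008042723689
side grip [ 0.62445419 -0.13369873] clip [ 0.70750943 -0.13189549] along 5.088642151751886 back -82.91881574040855
```

Offset along the rail is −0.2 mm by the top camera and 5 mm by the side camera, both inside the 12 mm limit. The carrier is clear of the arm and at rest, so I'm handing in.

```bash
python3 -c "
from rig import manip
print(manip.sign_off())"
```

```text
the job is handed in; nothing more can be done
None
```

The carrier was hooked on at the blue clip, slid along the rail and left hanging free, upright, 0–5 mm from the yellow clip line (limit 12 mm) with no bystander touched; I handed the job in at about 13 s, and sign-off gave no verdict.

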